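# Select the lit programme on the dehumidifier console

## Robot

A 6-joint arm with a two-finger parallel gripper is mounted at the origin on a cart in front of the work surface, level with it; the furniture and walls round the work are solid. World frame = base frame: x ahead of the robot, y to its left, z up, the work surface at z = 0. Lengths are in m, angles in rad, forces in N, time in s.
With the tool pointing down it reaches from about 0.375 to 0.925 m from the base axis. Payload 5.7 kg.
Tool frame: the origin (TCP) lies between the finger pads; the fingertips stand 17 mm ahead of it and the grasp point (between the pads) lies 2 mm behind it; z points along the fingers, y is the line along which they close (so a half turn about z gives the same grasp; the last joint's range is limited). The gripper opens to 85 mm and grips with 20 to 120 N. Pads are 22 mm wide; open, the fingers measure 114 mm over their backs; the gripper's body (76 mm by 85 mm) begins 54 mm behind the grasp point. The pads swing forward as they close: fully open they stand 13 mm farther back than shut.
Start: joints at [-1.347, 0.359, 1.51, -0, 1.272, -0.115], TCP at [0.199, -0.566, 0.248] pointing down, gripper open.
Joint ranges: [-2.97, 2.97], [-1.01, 2.36], [0.21, 2.38], [-0.96, 4.11], [0.2, 2.71], [-2.98, 2.98]. Speed limits (rad/s): [2.39, 2.39, 3.14, 3.14, 3.14, 3.14].

## Interface

Orientations are given as [roll, pitch, yaw] about the fixed x, y, z axes, in that order (R = Rz(yaw) Ry(pitch) Rx(roll)).
In Python, from bench import get_obs, grab_frame, sign_off gives the robot as it stands.
- The arm moves only by the tool jog_arm, never from a script. Its arguments are lists of equal length, an entry for each row: "offset": the shift along the tool's x, y, z scaled (see below), a list of three; "turn": the turn about the tool's z scaled (see below). In form: {"offset": [[dx, dy, dz], ...], "turn": [turn, ...]}. A call has 1 to 12 rows; each row is the pose to reach, as a shift and turn from the pose commanded when the call began, along the tool's axes at that moment; what a row does not reach only later rows make up. The controller multiplies each number of a shift by 150 mm and each number of a turn by 90 degrees. A row lasts 1/8 s, in which the tool goes at most 62.5 mm and 10.7 degrees, less where a joint would pass 70% of its speed; a pose out of reach is approached as far as the arm can. A call with a number of a shift or a turn outside -1 to 1 is refused whole. A call with a gripper value outside its range is refused whole. "jaw" is the gripper command: -1 is shut, 1 is fully open, values between are in proportion, set as the call begins (left out, the last holds). The fingers move at their own pace and stop on an object; "newtons" is the grip in N (left out, the last holds). Time passes only in rows, so rows that repeat a pose let the fingers close. It gives the time, the measured TCP pose, the force, the opening and the grip force at its end, in the units of the state.
- get_obs(): the state, without advancing time (a new reading comes with each control period).
- grab_frame(name): name is "scene" or "side" or "wrist"; returns a dict with "pixels" (480x640x3 uint8, red, green, blue), "K" (3x3 intrinsics, pixels), "eye" and "rotation" of the camera in the world; the wrist camera has in their place "tool_from_camera" (4x4, takes a point from camera to tool coordinates, whose origin is the TCP and whose axes are the flange's). Camera axes: x right, y down, z forward; pixel columns grow to the right and rows downward; lengths in m; the calibration is good to about 2 mm. The wrist camera is an equidistant fisheye: a pixel r from the principal point sees the ray r / f radians off the axis. A picture is of the moment at which its call begins: read the wrist's pose just before it. There is no depth.
- sign_off(): hands the job in; it is judged then, once.
The state is a dict: "t": time; "joint_pos": joint angles; "qd": joint speeds; "joint_torque": joint torques, N m; "tcp_pos": TCP position; "eef_rot": TCP orientation; "contact_force": force on the tool from outside, world axes, zero at the start; "torque": the same for the moment, N m; "finger_gap": finger opening in m; "gripper_force": force on a finger pad.
Only numpy, scipy, OpenCV 4.12 (cv2) and the standard library are available. Lean on these libraries where they do the work, as an engineer would, in place of code of your own. Each camera call takes 0.05 s, during which the arm holds its last target. There are 200 camera calls.

## Task

On the grey console, turn the big knurled dial by the friction of a fingertip laid lightly on top of it until its white pointer clicks in at the lamp that is lit green, and let go of it. Then, and not before, press the blue start button fully in and come away. Only touch the dial and the button: pick nothing up, and leave the things around the console where they are.

Things in the scene. Friction and masses are not known exactly. Their poses are not given: they have to be found in the camera images.
- console: Fixed flat grey box, 160 mm deep (x), 236 wide (y), 48 high, on the worktop; its position and yaw (up to 20 degrees either way) vary. Origin: middle of its underside; x to its back (away from the robot), y to its left, z up. On its top are the dial, 35 mm left of the middle, four small lamps round the front half of the dial (the robot's side), and the start button at the right.
- dial_axis (a point): Centre of the flat level top of the dial, on its upright axis, 66 mm above the worktop (top of the unpressed dial; the point does not move). The dial is a black disc of 96 mm diameter, too wide to pinch, with ribbed rubber top and rim, standing 15 mm clear of the box. Pressed by 2 to 4 mm some 30 mm from the axis, a fingertip moved in an arc about the axis carries it round without slip.
- dial_carrier (a joint): How far the dial is pressed down against its spring, m: 0 free, stop at 0.005. It takes about 1 N to begin and 2 N more for each mm.
- dial_pointer (a point): A point carried round by the dial, on the line of its white pointer, 62 mm from the axis (14 mm outside the rim) at the level of the dial's top; it stands straight above a lamp when the pointer is at that lamp. The white line itself runs from 18 to 47 mm from the axis.
- dial (a joint): Angle of the dial, rad, growing clockwise seen from above. At the start 0, the pointer towards the console's front (-x, the robot). A click every 0.524 rad (30 degrees): let go, the dial settles into the nearest click, 0, +-0.524 or +-1.047. Turning it takes up to 0.05 N m; stops at +-1.22.
- lamp_green: The lit lamp: a bright green dome, 18 mm diameter, 5 mm high, on top of the console, 62 mm from the dial's axis. Origin: middle of its underside, 48 mm above the worktop. It is in one of four places, one or two clicks either way from the pointer's start (dial = +-0.524 or +-1.047); in the other three are pale grey unlit lamps of the same shape.
- start_button (a joint): Travel of the start button, m: 0 out, 0.006 fully in (pressed downwards, about 5 N when fully in); it springs back when released.
- start_button_top (a point): Centre of the top of the round blue start button (28 mm diameter, grey housing) on top of the console, 113 mm to the right (console's -y) of the dial's axis. It moves down with the button.
- dosing_cup: Loose pale plastic dosing cup, 66 mm diameter, 50 mm high, standing beside the console's right end (button end), about 25 mm off or more. Origin: middle of its underside. Leave it.
- tape_roll: Loose roll of black tape, 58 mm diameter, 19 mm high, lying beside the console's left end, about 20 mm off or more. Origin: middle of its underside. Leave it.
- dropper_bottle: Loose brown dropper bottle, 33 mm diameter, 102 mm high, at the right. Origin: middle of its underside. Leave it.
- tin: Loose grey tin box with a lid, 70 x 114 x 37 mm, at the right. Origin: middle of its underside. Leave it.
- cell: Loose red and white battery, 50 mm long, 15 mm thick, lying at the right, near the front edge. Origin: its underside, middle. Leave it.
- white_peg: Loose white clothes peg, 72 x 15 x 12 mm, lying at the left, nearer the front edge. Origin: its underside, middle. Leave it.
- green_peg: Loose green clothes peg, 72 x 15 x 12 mm, lying at the left, farther back. Origin: its underside, middle. Leave it.
There are look-alikes about, which are no part of the job. Leave any orange look-alike of the tin alone.

How it is judged:
By the outcome, as a careful person would: the job done as asked, in the order asked, and still so for the second after the job is handed in, with the robot touching nothing.
It also fails if it takes over 45 s, if anything falls off the work surface, if the arm or the gripper's body presses on something with over 40 N, if the wrist force passes 120 N, or if a joint passes its speed limit or range.

## Working session

There is one attempt and no reset: what is moved stays moved. The work goes in short steps, Python scripts to look and compute and a tool call to move; the robot and the scene stay as the last step left them, time stands still between calls to the robot, and variables do not carry over. Pictures are saved under pics/ and viewed, at most 10 in all, crops included, and the job is handed in when it is done.

Besides the shell and the picture viewer there is one more tool, called after "Call:" in YAML: its name, and indented under it one key for each argument. jog_arm: Moves the arm, as the interface text tells. Its arguments: {"type":"object","properties":{"offset":{"type":"array"},"turn":{"type":"array"},"jaw":{"type":"number"},"newtons":{"type":"number"}},"required":["offset","turn"]}

```bash
mkdir -p pics
cat > h.py <<'E'
import numpy as np, cv2
from bench import get_obs, grab_frame, sign_off
def ray(f,u,v):
    d=np.linalg.inv(f["K"])@[u,v,1.]; return np.array(f["eye"]),np.array(f["rotation"])@d
def onplane(f,u,v,z):
    o,d=ray(f,u,v); return o+d*(z-o[2])/d[2]
def save(n,p): cv2.imwrite("pics/"+n,cv2.cvtColor(p,cv2.COLOR_RGB2BGR))
E
python3 - <<'E'
from h import *
o=get_obs();print(o["t"],o["tcp_pos"],o["eef_rot"],o["finger_gap"],o["contact_force"])
for n in("scene","side"):
    f=grab_frame(n);save(n+"0.png",f["pixels"]);np.save(n+".npy",f,allow_pickle=True);print(n,f["eye"],np.array(f["rotation"]).round(3).tolist())
E
```

```text
0.0 [ 0.19925077 -0.56524968  0.24744156] [-3.13972855e+00 -2.02407769e-04  3.38779577e-01] 0.08542018396048855 [0.02063685 0.44171277 0.80291506]
scene [-0.67237533  0.23724758  0.65131009] [-2.02, -0.002, -1.763]
side [-0.13707371  0.53172016  1.00300624] [-2.419, 0.003, -2.285]
```

View pics/scene0.png

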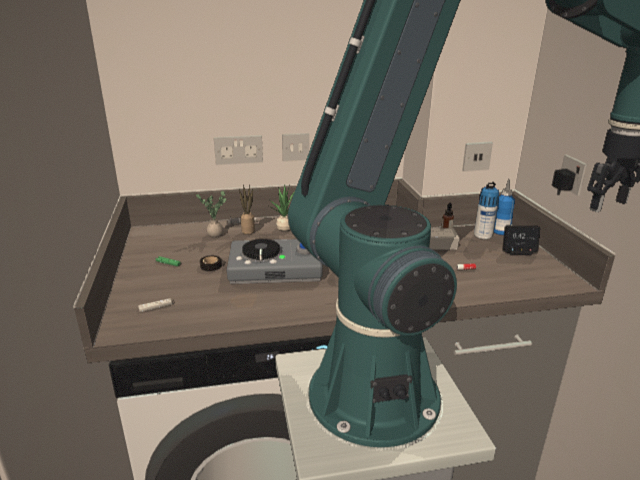

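View pics/side0.png

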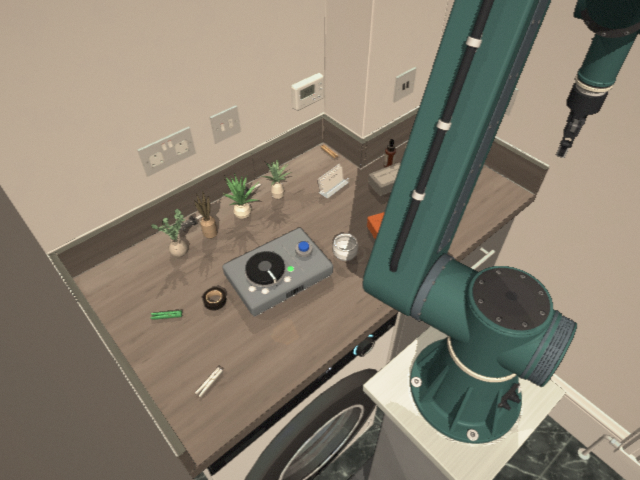

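Both views show the console, dial at side (265,267), green lamp about side (290,268), blue button about side (304,246). Orange box and other things are separate. Next: measure and enlarge.

```bash
cat >> h.py <<'E'
from scipy.spatial.transform import Rotation as Ro
def load(n):
    f=np.load(n+".npy",allow_pickle=True).item()
    f["rotation"]=Ro.from_euler("xyz",f["rotation"]).as_matrix(); return f
def blobs(m,mina=6):
    n,l,s,c=cv2.connectedComponentsWithStats(m.astype(np.uint8)); return [(c[i].round(1),s[i][4]) for i in range(1,n) if s[i][4]>=mina]
E
python3 - <<'E'
from h import *
P=[]
for n,(x0,y0,x1,y1) in dict(side=(215,220,345,320),scene=(215,225,335,290)).items():
    f=load(n);p=f["pixels"];h=cv2.cvtColor(p,cv2.COLOR_RGB2HSV)
    roi=np.zeros(p.shape[:2],bool);roi[y0:y1,x0:x1]=1
    H,S,V=[h[...,i] for i in range(3)]
    g=blobs(roi&(H>40)&(H<85)&(S>90)&(V>100)); b=blobs(roi&(H>105)&(H<130)&(S>120)&(V>60))
    w=blobs(roi&(S<60)&(V>165),4); k=blobs(roi&(V<55),60)
    for nm,bl,z in(("green",g,.0505),("blue",b,.06),("white",w,.0505),("black",k,.066)):
        for c,a in bl: print(n,nm,c,a,onplane(f,*c,z).round(4))
    s=p[y0:y1,x0:x1]; P.append(cv2.resize(s,(780,int(780*s.shape[0]/s.shape[1])),interpolation=cv2.INTER_CUBIC))
save("crop_side.png",P[0])
E
```

```text
side green [290.  268.2] 25 [0.4692 0.1038 0.0505]
side blue [303.4 246. ] 76 [0.4965 0.0378 0.06  ]
side white [339.5 246.4] 234 [ 0.441  -0.0362  0.0505]
side white [297.  248.5] 14 [0.5071 0.0505 0.0505]
side white [272.2 276.3] 24 [0.4782 0.1521 0.0505]
side white [287.1 278.7] 41 [0.4486 0.1292 0.0505]
side white [251.4 288.4] 39 [0.4821 0.2115 0.0505]
side white [264.8 290.6] 42 [0.4559 0.1912 0.0505]
side black [264.3 267.6] 786 [0.5018 0.1568 0.066 ]
side black [220.5 300.3] 106 [0.4914 0.2901 0.066 ]
scene green [281.6 256.5] 19 [0.4663 0.1042 0.0505]
scene blue [301.4 245.4] 15 [0.5002 0.0477 0.06  ]
scene white [260.1 253.7] 12 [0.4918 0.156  0.0505]
scene white [238.7 257.6] 18 [0.4805 0.2108 0.0505]
scene white [272.5 260.8] 20 [0.4478 0.1294 0.0505]
scene white [247.2 261.6] 20 [0.4553 0.1914 0.0505]
scene black [261.1 248.9] 509 [0.4877 0.1532 0.066 ]
```

View pics/crop_side.png

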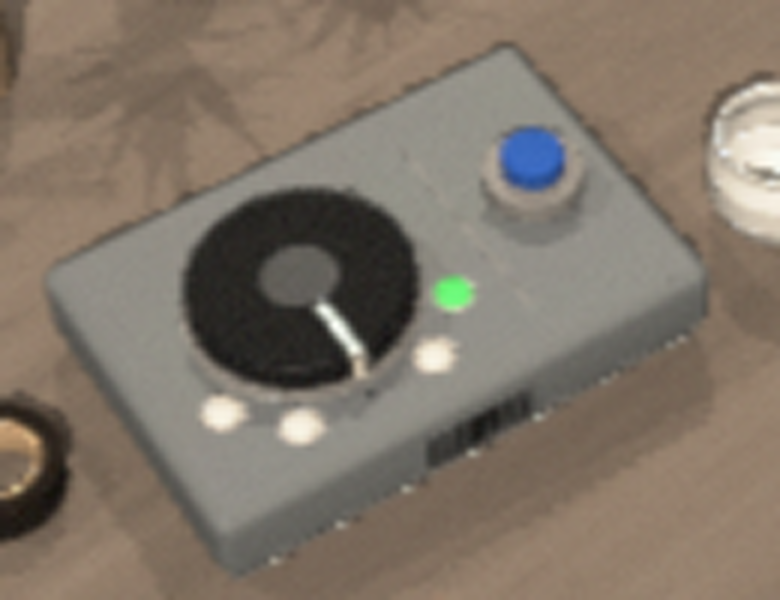

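Four lamps lie in front of the dial (crop: green (454,292), grey (435,356), (302,426), (223,413)). Only the green one is lit. It is the outermost on the robot's right, so the dial must go to -1.047 (counter-clockwise). The lamp fits agree to about 1 mm: axis (0.505,0.154), yaw -7°, pair spacings 108 and 62.4 mm against 107.4 and 62. The button comes to about (0.491,0.042), z about 0.068. Next I move over with the gripper shut.

Call:
jog_arm:
  offset:
    - [0.21,-0.25,0]
    - [0.53,-0.62,0]
    - [0.85,-1.0,0]
    - [0.85,-1.0,0]
  turn: [0,0,0,0]
  jaw: -1

```text
t: 0.6
tcp_pos: [0.2699, -0.3782, 0.2478]
eef_rot: [-3.139, -0.0, 0.341]
contact_force: [-0.7, -0.6, -0.1]
finger_gap: 0.0124
gripper_force: 0.0
```

Call:
jog_arm:
  offset:
    - [0.25,-0.3,0]
    - [0.55,-0.65,0]
    - [0.85,-1.0,0]
    - [0.85,-1.0,0]
  turn: [0,0,0,0]

```text
t: 1.1
tcp_pos: [0.3406, -0.1955, 0.2482]
eef_rot: [-3.141, -0.0, 0.343]
contact_force: [0.6, -0.6, 0.2]
finger_gap: 0.0
gripper_force: 0.0
```

Call:
jog_arm:
  offset:
    - [0.25,-0.3,0]
    - [0.55,-0.65,0]
    - [0.85,-1.0,0]
    - [0.85,-1.0,0]
  turn: [0,0,0,0]

```text
t: 1.6
tcp_pos: [0.4122, -0.0124, 0.2485]
eef_rot: [3.141, -0.001, 0.343]
contact_force: [-0.6, -0.6, -0.2]
finger_gap: 0.0001
gripper_force: 0.0
```

Call:
jog_arm:
  offset:
    - [0.25,-0.3,0]
    - [0.55,-0.65,0]
    - [0.85,-1.0,0]
    - [0.85,-1.0,0]
    - [0.85,-1.0,0]
  turn: [0,0,0,0,0]

```text
t: 2.22
tcp_pos: [0.4815, 0.1685, 0.2479]
eef_rot: [3.141, 0.001, 0.339]
contact_force: [0.0, -0.3, -0.4]
finger_gap: 0.0
gripper_force: 0.0
```

Call:
jog_arm:
  offset:
    - [0.1,-0.05,0.3]
    - [0.105,-0.055,0.65]
    - [0.105,-0.055,0.95]
    - [0.105,-0.055,1.0]
    - [0.105,-0.055,1.0]
  turn: [0,0,0,0,0]

```text
t: 2.85
tcp_pos: [0.4934, 0.1812, 0.0989]
eef_rot: [3.141, 0.0, 0.337]
contact_force: [0.2, -0.2, -0.2]
finger_gap: 0.0003
gripper_force: 0.0
```

Run:
```python
from h import *
o=get_obs();print(o["t"],o["tcp_pos"],o["eef_rot"],o["contact_force"])
P=[]
for n,(x0,y0,w) in dict(side=(215,190,130),scene=(205,180,130)).items():
    p=grab_frame(n)["pixels"]; P.append(cv2.resize(p[y0:y0+w,x0:x0+w],(400,400),interpolation=cv2.INTER_CUBIC))
save("c1.png",np.hstack(P))
```

```text
2.85 [0.49336421 0.181167   0.09892077] [3.14138598e+00 3.53408725e-04 3.37227854e-01] [ 0.19071639 -0.18607232 -0.17618719]
```

View pics/c1.png

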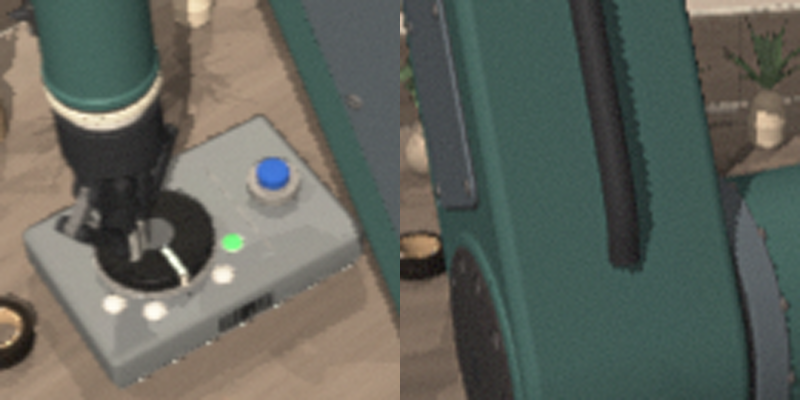

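The side crop shows the closed fingertips at (135,255), over the dial's left half, clear of the pointer (175,265). The scene view is blocked by the arm. Now I feel downward.

Call:
jog_arm:
  offset:
    - [0,0,0.05]
    - [0,0,0.09]
    - [0,0,0.105]
    - [0,0,0.11]
    - [0,0,0.115]
    - [0,0,0.115]
  turn: [0,0,0,0,0,0]

```text
t: 3.7
tcp_pos: [0.4932, 0.1827, 0.0813]
eef_rot: [-3.141, -0.0, 0.339]
contact_force: [-0.9, 1.1, 3.6]
finger_gap: 0.0005
gripper_force: 2.1
```

Call:
jog_arm:
  offset:
    - [0,0,0.006]
    - [0,0,0.012]
    - [0,0,0.012]
  turn: [0,0,0]

```text
t: 4.08
tcp_pos: [0.4933, 0.1828, 0.0796]
eef_rot: [-3.141, -0.001, 0.339]
contact_force: [-1.7, 1.2, 7.7]
finger_gap: 0.0001
gripper_force: 3.7
```

Run:
```python
from h import *
o=get_obs();p=o["tcp_pos"];print(p,o["eef_rot"],o["contact_force"])
A=np.array([.5053,.1538]);q=np.array([.4936,.1814]) 
y=.339;X=np.array([np.cos(y),np.sin(y)]);Y=np.array([np.sin(y),-np.cos(y)])
for k in range(1,13):
    a=np.radians(62*k/12);R=np.array([[np.cos(a),-np.sin(a)],[np.sin(a),np.cos(a)]])
    d=A+R@(q-A)-q;print((d@X/.15).round(3),(d@Y/.15).round(3),round(-62*k/12/90,3))
```

```text
[0.49326712 0.1828154  0.07962399] [-3.14119795e+00 -5.59316026e-04  3.38610494e-01] [-1.70369429  1.18963027  7.67383618]
-0.018 0.002 -0.057
-0.036 0.005 -0.115
-0.053 0.011 -0.172
-0.07 0.017 -0.23
-0.086 0.025 -0.287
-0.101 0.035 -0.344
-0.115 0.046 -0.402
-0.129 0.058 -0.459
-0.141 0.071 -0.517
-0.152 0.085 -0.574
-0.161 0.101 -0.631
-0.17 0.117 -0.689
```

Call:
jog_arm:
  offset:
    - [-0.018,0.002,0]
    - [-0.036,0.005,0]
    - [-0.053,0.011,0]
    - [-0.07,0.017,0]
    - [-0.086,0.025,0]
    - [-0.101,0.035,0]
    - [-0.115,0.046,0]
    - [-0.129,0.058,0]
    - [-0.141,0.071,0]
    - [-0.152,0.085,0]
    - [-0.161,0.101,0]
    - [-0.17,0.117,0]
  turn: [-0.057,-0.115,-0.172,-0.23,-0.287,-0.344,-0.402,-0.459,-0.517,-0.574,-0.631,-0.689]

```text
t: 5.58
tcp_pos: [0.4736, 0.1573, 0.0793]
eef_rot: [-3.139, 0.001, 1.424]
contact_force: [-3.0, 0.1, 8.2]
finger_gap: -0.0001
gripper_force: 4.0
```

Run:
```python
from h import *
o=get_obs();print(o["t"],o["tcp_pos"],o["eef_rot"],o["contact_force"])
p=grab_frame("side")["pixels"]; save("c2.png",cv2.resize(p[220:320,215:345],(650,500),interpolation=cv2.INTER_CUBIC))
```

```text
5.575 [0.47357095 0.15727367 0.07934602] [-3.13943481e+00  6.57358013e-04  1.42433318e+00] [-3.02113243  0.09729807  8.21947165]
```

View pics/c2.png

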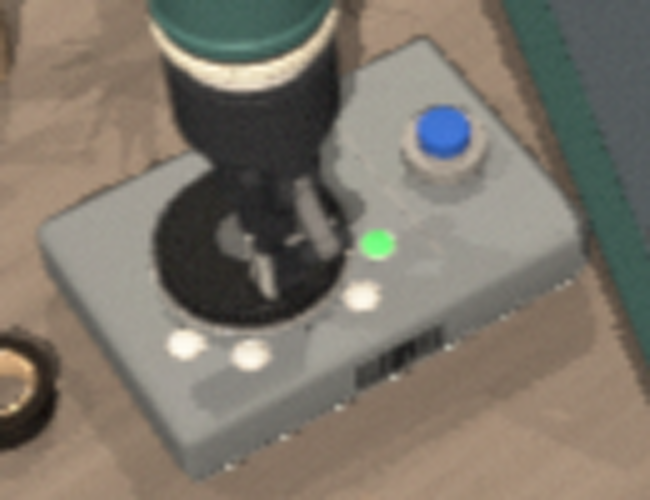

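The pointer is mostly hidden, with a bit of white at (297,240) in line with the green lamp. I lift straight up and look.

Call:
jog_arm:
  offset:
    - [0,0,-0.03]
    - [0,0,-0.15]
    - [0,0,-0.4]
    - [0,0,-0.7]
    - [0,0,-0.7]
    - [0,0,-0.7]
  turn: [0,0,0,0,0,0]

```text
t: 6.38
tcp_pos: [0.4746, 0.1574, 0.1839]
eef_rot: [-3.141, 0.0, 1.421]
contact_force: [-1.2, 0.2, -0.6]
finger_gap: -0.0003
gripper_force: 0.0
```

Run:
```python
from h import *
o=get_obs();print(o["t"],o["tcp_pos"],o["eef_rot"],o["contact_force"])
f=grab_frame("side");p=f["pixels"]; save("c3.png",cv2.resize(p[220:320,215:345],(650,500),interpolation=cv2.INTER_CUBIC))
f["rotation"]=Ro.from_euler("xyz",f["rotation"]).as_matrix()
h=cv2.cvtColor(p,cv2.COLOR_RGB2HSV);m=np.zeros(p.shape[:2],bool);m[220:320,215:345]=1
for c,a in blobs(m&(h[...,1]<70)&(h[...,2]>150),3):
    q=onplane(f,*c,.066)[:2]-[.5053,.1538];print(c,a,np.hypot(*q).round(4),np.degrees(np.arctan2(q[1],q[0])).round(1)%360)
```

```text
6.375 [0.47463381 0.15739681 0.18391467] [-3.14147632e+00  8.11453394e-05  1.42107278e+00] [-1.1566175   0.16236969 -0.57674786]
[225.5 226.4] 151 0.173 359.3
[317.9 235.6] 742 0.1638 266.4
[268.5 264.4] 3800 0.0109 257.9
[340.  234.7] 7 0.2134 257.7
[323.6 305. ] 1041 0.1827 190.9
[335.  284.3] 3 0.1795 211.3
[230.1 312.3] 217 0.1486 111.9
[292.7 310. ] 3 0.1461 169.3
[256.3 318.9] 7 0.1498 136.4
```

View pics/c3.png

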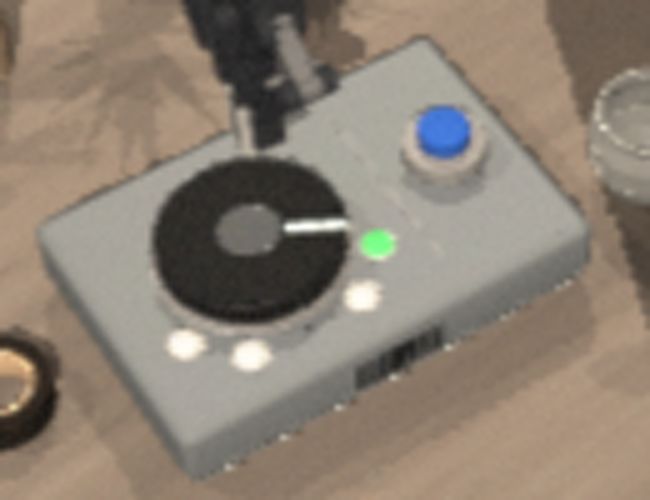

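The pointer line now runs from crop (287,228) to (345,224), towards the green lamp. I check its angle numerically.

Run:
```python
from h import *
f=load("side");A=np.array([.5053,.1538])
for u,v in((272.4,265.6),(284,264.8)):
    q=onplane(f,u,v,.066)[:2]-A;print(np.hypot(*q),np.degrees(np.arctan2(q[1],q[0]))%360)
q=np.array([.4678,.104])-A;print(np.hypot(*q),np.degrees(np.arctan2(q[1],q[0]))%360)
y=1.421;d=np.array([.4914,.0416])-[.4746,.1574]
print(d@[np.cos(y),np.sin(y)]/.15,d@[np.sin(y),-np.cos(y)]/.15)
for z in(.062,.065,.068,.071):print(z,onplane(f,303.4,245.8,z))
```

```text
0.019396142511317587 233.57303896839835
0.04771577413193198 233.83263909669665
0.06234011549556191 233.01981225069818
-0.7466402381069234 0.22595653307580413
0.062 [0.49563639 0.03840928 0.062     ]
0.065 [0.49361926 0.03998199 0.065     ]
0.068 [0.49160213 0.04155471 0.068     ]
0.071 [0.489585   0.04312742 0.071     ]
```

The pointer is at 233.7° and the lamp at 233.0°, so it has clicked in. Now the button.

Call:
jog_arm:
  offset:
    - [-0.25,0.075,0]
    - [-0.5,0.15,0]
    - [-0.747,0.226,0]
    - [-0.747,0.226,0]
    - [-0.747,0.226,0.3]
    - [-0.747,0.226,0.5]
    - [-0.747,0.226,0.55]
    - [-0.747,0.226,0.55]
  turn: [0,0,0,0,0,0,0,0]

```text
t: 7.42
tcp_pos: [0.4912, 0.0422, 0.1013]
eef_rot: [-3.14, -0.0, 1.422]
contact_force: [0.3, 0.0, -0.3]
finger_gap: -0.0002
gripper_force: 0.0
```

Call:
jog_arm:
  offset:
    - [0,0,0.04]
    - [0,0,0.08]
    - [0,0,0.1]
    - [0,0,0.11]
    - [0,0,0.12]
    - [0,0,0.12]
  turn: [0,0,0,0,0,0]

```text
t: 8.18
tcp_pos: [0.4919, 0.0417, 0.0839]
eef_rot: [3.141, -0.0, 1.421]
contact_force: [0.5, -0.7, 4.2]
finger_gap: 0.0001
gripper_force: 1.8
```

Call:
jog_arm:
  offset:
    - [0,0,0.007]
    - [0,0,0.013]
    - [0,0,0.02]
    - [0,0,0.02]
  turn: [0,0,0,0]

```text
t: 8.68
tcp_pos: [0.492, 0.0417, 0.0818]
eef_rot: [3.141, -0.0, 1.421]
contact_force: [-3.7, 1.2, 17.1]
finger_gap: 0.0001
gripper_force: 8.4
```

Run:
```python
from h import *
p=grab_frame("side")["pixels"]; save("c4.png",cv2.resize(p[220:280,265:345],(640,480),interpolation=cv2.INTER_CUBIC))
```

```text
(no output)
```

View pics/c4.png

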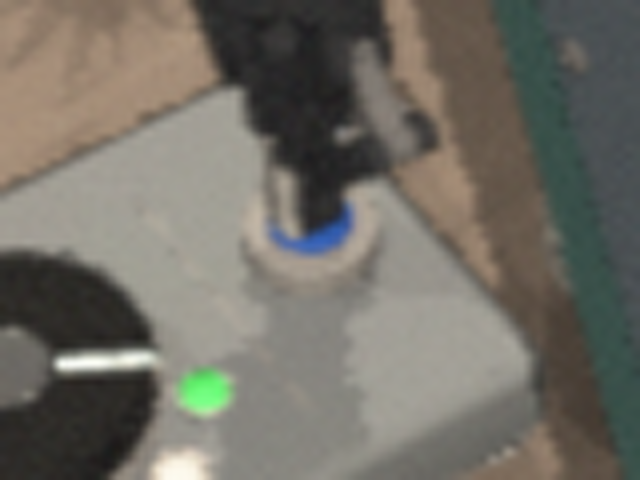

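The fingertip sits within the blue cap, (312,225) in the crop. The cap is nearly flush with the housing at 17 N, so the button is fully in. The pointer is still at green. I come away.

Call:
jog_arm:
  offset:
    - [0,0,-0.05]
    - [0,0,-0.25]
    - [0,0,-0.6]
    - [0,0,-0.9]
    - [0,0,-0.9]
    - [0,0,-0.9]
  turn: [0,0,0,0,0,0]

```text
t: 9.48
tcp_pos: [0.491, 0.0416, 0.2151]
eef_rot: [-3.141, 0.0, 1.421]
contact_force: [0.7, -0.2, -0.6]
finger_gap: 0.0001
gripper_force: 0.0
```

Run:
```python
from h import *
p=grab_frame("side")["pixels"]; save("c5.png",cv2.resize(p[200:320,195:375],(720,480),interpolation=cv2.INTER_CUBIC))
```

```text
(no output)
```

View pics/c5.png

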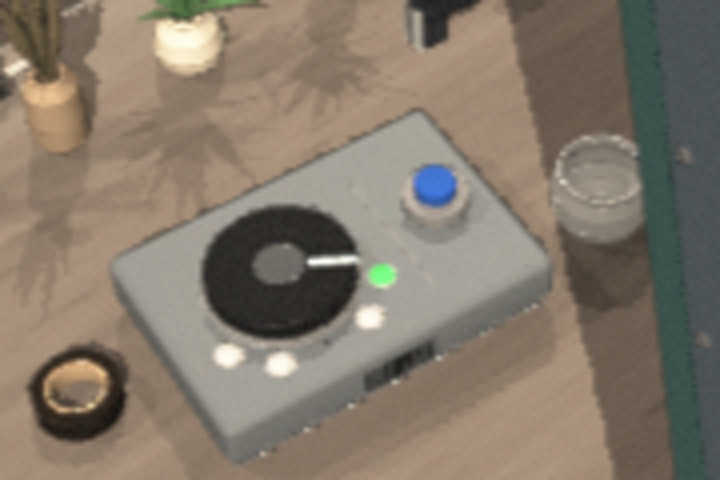

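The pointer (330,261) is at the green lamp (381,275), the button (435,185) has sprung back, the cup and tape are in place, and the arm is clear.

```bash
python3 -c "from bench import sign_off; print(sign_off())"
```

```text
the job is handed in; nothing more can be done
None
```

The dial is clicked in at the green lamp and was let go before I pressed the start button fully in; the arm then came away clear, and the job was handed in at about 9.5 s.

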